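# Dock the slicer blade on its locating pin

## Task

Put the loose slicer blade away in its dock: pick it up by its finger grip, lay it flat on the floor of the dock's pocket with its notch over the pin (the pin's setting along the pocket differs, so feel for it gently and never press or shove the blade hard), let go, and then swing the latch lever fully over the blade's end. Leave the cup and the tub where they stand and let go of everything.

Things in the scene. Friction and masses are not known exactly. Their poses are not given: they have to be found in the camera images.
- blade: slicer blade: flat steel plate 120 (x) x 36 (y) x 5 mm, 56 to 112 g, lying flat on the worktop left of the dock, with a black finger grip on top. Origin: centre of the plate's underside, z up. Its +y long edge is the thin cutting edge, its -y long edge has one notch. Its x axis is within 0.5 rad of world x, the dock's within 0.35 rad
- blade_notch (a point): in the blade's notch, at y = -12 mm in the plate's underside: an open U right through the plate, 11 mm wide (blade x from -5.5 to 5.5) and 12 mm deep (blade y from -18 to -6)
- blade_grip (a point): centre of the top of the blade's finger grip: 30 mm long (x), 10 mm thick (y), from 5 to 31 mm above the plate's underside, in the middle of the plate. Pinch it across its thickness, fingertips 7 mm or more above the plate's top so that they stay above the dock's walls
- dock: grey dock, fixed to the worktop, 199 mm long (x from -87 to 112), 56 mm wide (y). Origin: in its underside under the pocket's centre, z up. The pocket is open above, 158 mm long (x from -79 to 79) and 40 mm wide (y from -20 to 20), floor at z = 10 mm, walls up to z = 20 mm. Never load the blade against the dock with over 40 N: touch down below 10 mm/s
- dock_floor (a point): centre of the pocket's floor. The blade goes in with its x and y axes along the dock's. Only with the notch over the pin (to about 1.5 mm) does the plate's underside come down to this floor; elsewhere it rides on the pin's tip 7 mm higher, or on the walls' tops 10 mm higher
- pin_slot (a point): middle of the pin's slot in the pocket's floor (dock y = -12 mm). One steel pin, 8 mm across with a flat tip, stands 7 mm tall above the floor somewhere on this slot, from 16 mm to the -x side to 16 mm to the +x side of this point; where is not reported. It is clamped firmly there
- latch (a joint): black latch lever on the dock's +x end, swinging flat about a vertical axis at dock x = 97, y = 0 mm, 61 mm long. 0: open, pointing along dock -y; grows clockwise seen from above to 1.57: closed at its stop, pointing along dock -x over the blade's end. Starts at 0 to 0.3, stays where left (about 1 N at the knob). Underside 21 mm, top 27 mm above the worktop
- latch_knob (a point): centre of the top of the latch's upright round knob: 10 mm diameter, 45 mm from the latch's axis, top 46 mm above the worktop, standing 19 mm above the lever; push it sideways or pinch it
- cup: small white cup, loose, 58 mm wide and 49 mm tall, standing behind the task's things; a bystander. Origin: centre of its underside
- tub: small lidded food tub, loose, 72 mm across and 71 mm tall, standing behind the blade; a bystander. Origin: centre of its underside
Mind the look-alikes: they are no part of the job. Leave any green or pink look-alike of the blade alone.

How it is judged:
On the way, in this order (a step that is already met when the one before it is completed fails the run):
1. the blade is lifted off the worktop in the fingers (height (world z) of blade above 0.022 m and contact force between blade and the fingers above 1 N), for 0.2 s.
2. the blade lies flat on the pocket's floor, notch over the pin, the latch still open (z of blade in the frame of dock below 0.0118 m and x of blade in the frame of dock between -0.0195 and 0.0195 m and y of blade in the frame of dock between -0.004 and 0.004 m and angle between blade's own z axis and vertical below 0.04 rad and value of joint latch below 0.9 rad and contact force between blade and the fingers below 0.1 N), for 0.2 s.
At the end, for the whole second after the job is handed in: the blade lies at rest flat (within 0.04 rad) on the pocket's floor (within 1.8 mm) with its notch over the pin, released, and the latch is swung over it to more than 1.35 rad (z of blade in the frame of dock below 0.0118 m and x of blade in the frame of dock between -0.0195 and 0.0195 m and y of blade in the frame of dock between -0.004 and 0.004 m and angle between blade's own z axis and vertical below 0.04 rad and linear speed of blade below 0.01 m/s and value of joint latch above 1.35 rad); the robot touches nothing.
It fails at once if the blade is pressed or shoved against the dock, its pin or its latch with more than 40 N (contact force between blade and dock above 40 N).
It fails at once if the cup is moved by more than 30 mm (distance of cup from where it was at the start of the episode above 0.03 m).
It fails at once if the tub is moved by more than 30 mm (distance of tub from where it was at the start of the episode above 0.03 m).
It also fails if it takes over 67 s, if anything falls off the work surface, if the arm or the gripper's body presses on something with over 40 N, if the wrist force passes 120 N, or if a joint passes its speed limit or range.

## Robot

A 6-joint arm with a two-finger parallel gripper is mounted at the origin on a cart in front of the work surface, level with it; the furniture and walls round the work are solid. World frame = base frame: x ahead of the robot, y to its left, z up, the work surface at z = 0. Lengths are in m, angles in rad, forces in N, time in s.
With the tool pointing down it reaches from about 0.275 to 0.85 m from the base axis. Payload 19 kg.
Tool frame: the origin (TCP) lies at the very end of the fingers, on their centre line; the grasp point (between the pads) lies 19 mm behind it (robot.grip_depth is the distance from the TCP to the grasp point, in m); z points along the fingers, y is the line along which they close (so a half turn about z gives the same grasp; the last joint's range is limited). The gripper opens to 85 mm and grips with 20 to 120 N. Pads are 22 mm wide; open, the fingers measure 114 mm over their backs; the gripper's body (76 mm by 85 mm) begins 54 mm behind the grasp point. The pads swing forward as they close: fully open they stand 13 mm farther back than shut.
Start: joints at [1.208, 0.15, 1.437, -0, 1.554, -0.134], TCP at [0.13, 0.56, 0.231] pointing down, gripper open.
Joint ranges: [-2.8, 2.8], [-0.68, 2.1], [0.12, 2.68], [-1.39, 4.53], [0.16, 2.79], [-2.81, 2.81]. Speed limits (rad/s): [1.89, 1.89, 2.22, 3.01, 3.01, 3.01].

## Interface

Orientations are given as a 3x3 rotation matrix whose columns are the frame's x, y, z axes.
In Python, from cell import robot gives the robot as it stands.
- The arm moves only by the tool servo_tool, never from a script. Its argument "deltas" is a list of rows, each a list of 5 numbers: the shift along the tool's x, y, z in m, then the turn about the tool's z in rad, then the opening, from 0 (shut) to 1 (fully open). In form: [[dx, dy, dz, turn, fingers], ...]. A call has 1 to 20 rows; each row is the pose to reach, as a shift and turn from the pose commanded when the call began, along the tool's axes at that moment; what a row does not reach only later rows make up. A row lasts 1/10 s, in which the tool goes at most 50 mm and 8.59 degrees, less where a joint would pass 70% of its speed; a pose out of reach is approached as far as the arm can. A call with a gripper value outside its range is refused whole. The fingers move at their own pace and stop on an object; "newtons" is the grip in N (left out, the last holds). Time passes only in rows, so rows that repeat a pose let the fingers close. It gives the time, the measured TCP pose, the force, the opening and the grip force at its end, in the units of the state.
- robot.sense(): the state, without advancing time (a new reading comes with each control period).
- robot.camera(name): name is "scene" or "top" or "wrist"; returns the picture (480x640x3 uint8, red, green, blue); there is no depth.
- robot.camera_info(name): a dict with "intrinsics" (3x3 intrinsics, pixels), "R" (3x3) and "t" (3): a world point X has camera coordinates R X + t; the wrist camera has in their place "tool_from_camera" (4x4, takes a point from camera to tool coordinates, whose origin is the TCP and whose axes are the flange's). Camera axes: x right, y down, z forward; pixel columns grow to the right and rows downward; lengths in m; the calibration is good to about 2 mm. A picture is of the moment at which its call begins: read the wrist's pose just before it. camera_info takes no time and is no camera call.
- robot.hand_in(): hands the job in; it is judged then, once.
The state is a dict: "time_s": time; "q": joint angles; "qvel": joint speeds; "effort": joint torques, N m; "tool_pos": TCP position; "tcp_rot": TCP orientation; "force": force on the tool from outside, world axes, zero at the start; "wrist_torque": the same for the moment, N m; "width": finger opening in m; "finger_force": force on a finger pad.
Only numpy, scipy, OpenCV 4.12 (cv2) and the standard library are available. Lean on these libraries where they do the work, as an engineer would, in place of code of your own. Each camera call takes 0.05 s, during which the arm holds its last target. There are 200 camera calls.

## Working session

There is one attempt and no reset: what is moved stays moved. The work goes in short steps, Python scripts to look and compute and a tool call to move; the robot and the scene stay as the last step left them, time stands still between calls to the robot, and variables do not carry over. Pictures are saved under pics/ and viewed, at most 10 in all, crops included, and the job is handed in when it is done.

Besides the shell and the picture viewer there is one more tool, called after "Emit:" by a JSON object that holds its "method" and its "body". servo_tool: Moves the arm, as the interface text tells. Its arguments: {"type":"object","properties":{"deltas":{"type":"array"},"newtons":{"type":"number"}},"required":["deltas"]}

```bash
mkdir -p pics
python3 - <<'E'
from cell import robot
import cv2,numpy as np
s=robot.sense();print(s['time_s'],s['tool_pos'],s['tcp_rot'],s['width'])
for n in("top","scene"):
    im=robot.camera(n);np.save(f"pics/{n}0.npy",im);cv2.imwrite(f"pics/{n}0.png",im[:,:,::-1])
    i=robot.camera_info(n);print(n,i)
print(robot.camera_info("wrist"))
E
```

```text
0.0 [0.13035763 0.55977642 0.2307085 ] [[-9.73935543e-01  2.26824541e-01 -4.31300661e-04]
 [ 2.26824886e-01  9.73934939e-01 -1.09815051e-03]
 [ 1.70971298e-04 -1.16735753e-03 -9.99999304e-01]] 0.08531466471612768
top {'intrinsics': array([[611.39534806,   0.        , 317.448743  ],
       [  0.        , 611.39534806, 235.31204129],
       [  0.        ,   0.        ,   1.        ]]), 'R': array([[-3.75070819e-04, -9.99939667e-01, -1.09782093e-02],
       [-9.93047200e-01,  1.66475456e-03, -1.17705089e-01],
       [ 1.17716264e-01,  1.08577322e-02, -9.92987911e-01]]), 't': array([-0.07469256,  0.54695315,  1.06981467])}
scene {'intrinsics': array([[435.22317056,   0.        , 318.43338328],
       [  0.        , 435.22317056, 235.41665298],
       [  0.        ,   0.        ,   1.        ]]), 'R': array([[-0.90875313, -0.41688861,  0.01927805],
       [-0.21580372,  0.42987717, -0.87671796],
       [ 0.35720653, -0.80088046, -0.48061833]]), 't': array([0.45590158, 0.18265376, 0.61181662])}
{'intrinsics': array([[350.68741847,   0.        , 316.12373254],
       [  0.        , 350.68741847, 243.72043658],
       [  0.        ,   0.        ,   1.        ]]), 'tool_from_camera': array([[ 1.99071013e-05, -9.47129271e-01, -3.20852215e-01,
         8.53773357e-02],
       [ 9.99999999e-01,  8.82789668e-06,  3.59852336e-05,
         1.19678112e-03],
       [-3.12502179e-05, -3.20852215e-01,  9.47129270e-01,
        -1.42290172e-01],
       [ 0.00000000e+00,  0.00000000e+00,  0.00000000e+00,
         1.00000000e+00]])}
```

View pics/top0.png

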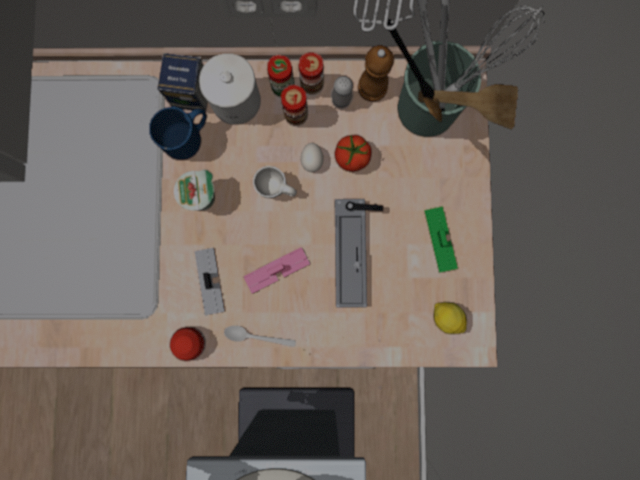

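View pics/scene0.png

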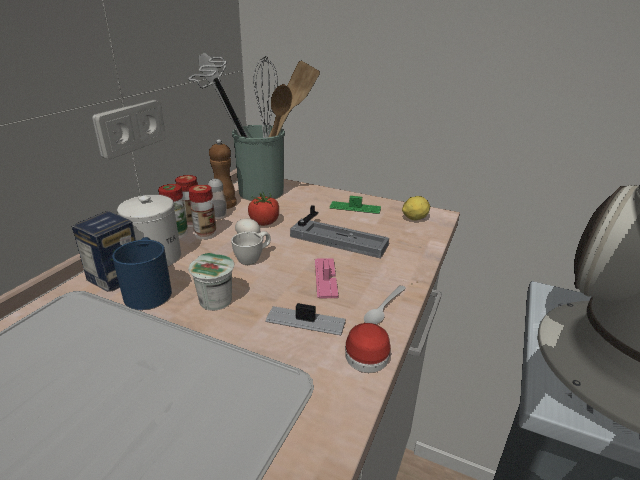

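The top view shows the grey blade at (209,281) with a black grip, the dock at (351,252), and the latch pivot near (350,206) with the lever pointing right (open). The pin slot is near (357,262). The pink (277,270) and green (441,240) blades are decoys.

```bash
cat > h.py <<'E'
import cv2,numpy as np
from cell import robot
def ray(n,uv,z):
    i=robot.camera_info(n);R,t=i['R'],i['t'];uv=np.atleast_2d(uv).astype(float)
    d=np.c_[uv,np.ones(len(uv))]@np.linalg.inv(i['intrinsics']).T@R
    c=-R.T@t
    return c+d*((z-c[2])/d[:,2])[:,None]
def proj(n,X):
    i=robot.camera_info(n);p=np.atleast_2d(X)@i['R'].T+i['t'];p=p@i['intrinsics'].T
    return p[:,:2]/p[:,2:]
def rect(pts):
    (c,s,a)=cv2.minAreaRect((np.asarray(pts)[:,:2]*1000).astype(np.float32))
    b=cv2.boxPoints((c,s,a));e=[b[1]-b[0],b[2]-b[1]];l=max(e,key=np.linalg.norm)
    if l[0]<0:l=-l
    return np.array(c)/1000,sorted(s),np.arctan2(l[1],l[0])
E
python3 - <<'E'
from h import *
im=np.load('pics/top0.npy');hsv=cv2.cvtColor(im,cv2.COLOR_RGB2HSV)
print([hsv[y,x].tolist() for x,y in((203,260),(340,250),(351,280),(359,220),(230,290),(357,262),(208,281))])
def blob(m,x0,y0,x1,y1):
    k=np.zeros_like(m);k[y0:y1,x0:x1]=m[y0:y1,x0:x1]
    n,l,s,c=cv2.connectedComponentsWithStats(k);j=1+np.argmax(s[1:,4]);return np.uint8(l==j),s[j],c[j]
grey=np.uint8(hsv[:,:,1]<60)
for name,b,z in(("blade",(185,235,232,325),.005),("dock",(325,190,372,315),.02)):
    m,s,c=blob(grey,*b);cn=max(cv2.findContours(m,cv2.RETR_EXTERNAL,cv2.CHAIN_APPROX_NONE)[0],key=cv2.contourArea)[:,0]
    print(name,s,c,rect(ray("top",cn,z)))
dark=np.uint8(hsv[:,:,2]<45)
for name,b,z in(("grip",(195,265,222,300),.031),("latch",(335,195,395,220),.027)):
    m,s,c=blob(dark,*b);print(name,s,c,rect(ray("top",np.argwhere(m)[:,::-1],z)),ray("top",c,z))
a=cv2.resize(im[190:315,180:395],None,fx=3.6,fy=3.6,interpolation=cv2.INTER_CUBIC)
cv2.imwrite('pics/crop.png',a[:,:,::-1])
E
```

```text
[[120, 6, 125], [120, 12, 64], [113, 10, 102], [114, 13, 101], [14, 56, 159], [120, 7, 114], [130, 43, 18]]
blade [ 185  235   47   90 3609] [207.11748407 283.47021336] (array([0.46924207, 0.12614735]), [85.1123275756836, 163.57623291015625], np.float32(0.01629418))
dock [ 325  190   47  125 4725] [347.61206349 249.28740741] (array([ 0.51903217, -0.1309135 ]), [84.18142700195312, 225.9892120361328], np.float32(-0.0018288471))
grip [204 273   9  15  90] [207.66666667 280.43333333] (array([0.46637198, 0.12151457]), [11.209493637084961, 26.504735946655273], np.float32(0.21739142)) [[0.46591982 0.12145315 0.031     ]]
latch [346 203  37   8 180] [365.33333333 206.96111111] (array([ 0.60008459, -0.15988956]), [11.472421646118164, 65.59776306152344], np.float32(1.5297037)) [[ 0.59922543 -0.16229835  0.027     ]]
```

View pics/crop.png

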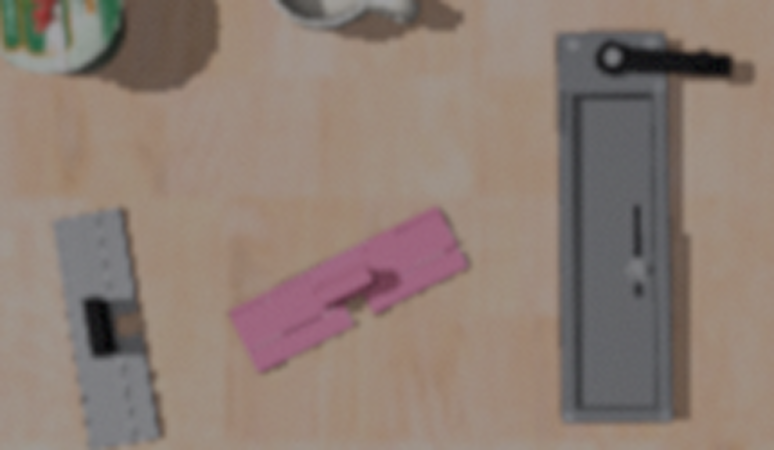

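The crop shows the pin at (637,270), i.e. (356.9,265.0) in the full picture, on the −x side of the slot. The blade's notch is on its right (−y) edge. The saturation mask was too loose, so I'll tighten it.

Run:
```python
from h import *
im=np.load('pics/top0.npy');hsv=cv2.cvtColor(im,cv2.COLOR_RGB2HSV)
grey=np.uint8((hsv[:,:,1]<28)&(hsv[:,:,2]>50))
for name,(x0,y0,x1,y1),z in(("blade",(185,235,232,325),.005),("dock",(325,190,372,315),.02)):
    k=np.zeros_like(grey);k[y0:y1,x0:x1]=grey[y0:y1,x0:x1];k=cv2.morphologyEx(k,cv2.MORPH_CLOSE,np.ones((3,3)))
    n,l,s,c=cv2.connectedComponentsWithStats(k);j=1+np.argmax(s[1:,4]);m=np.uint8(l==j)
    cn=max(cv2.findContours(m,cv2.RETR_EXTERNAL,cv2.CHAIN_APPROX_NONE)[0],key=cv2.contourArea)[:,0]
    C,S,a=rect(ray("top",cn,z));print(name,s[j],C,S,a)
d=np.array([np.cos(a),np.sin(a)]);O=C-d*.0125;print("dock origin",O)
L=lambda X:((X-O)@d,(X-O)@np.array([-d[1],d[0]]))
print("pin",L(ray("top",(356.9,265),.016)[0,:2]))
print("slot ends",L(ray("top",(180+637/3.6,190+204/3.6),.01)[0,:2]),L(ray("top",(180+637/3.6,190+297/3.6),.01)[0,:2]))
for p in((612,58),(712,60)): print("pivot/knob",L(ray("top",(180+p[0]/3.6,190+p[1]/3.6),.03)[0,:2]))
```

```text
blade [ 194  248   30   68 1152] [0.46618631 0.12449525] [36.90252685546875, 120.41911315917969] 0.18721579
dock [ 335  199   32  108 3210] [ 0.51781482 -0.13466345] [55.48534393310547, 195.23292541503906] 0.0052255914
dock origin [ 0.50531499 -0.13472877]
pin (np.float64(-0.011039433729877217), np.float64(-0.01193459842687608))
slot ends (np.float64(0.02301380713391263), np.float64(-0.012783621929298583)) (np.float64(-0.024317328443864555), np.float64(-0.012158825663812637))
pivot/knob (np.float64(0.0950368543799796), np.float64(-7.988539488082513e-05))
pivot/knob (np.float64(0.09364242566039463), np.float64(-0.050405290460019944))
```

Emit:
{"method": "servo_tool", "body": {"deltas": [[-0.03, -0.025, 0, -0.05, 0.5], [-0.06, -0.05, 0, -0.1, 0.5], [-0.1, -0.08, 0.01, -0.15, 0.5], [-0.135, -0.11, 0.02, -0.2, 0.5], [-0.17, -0.14, 0.03, -0.25, 0.5], [-0.21, -0.17, 0.04, -0.3, 0.5], [-0.245, -0.2, 0.05, -0.35, 0.5], [-0.28, -0.23, 0.06, -0.38, 0.5], [-0.315, -0.26, 0.07, -0.416, 0.5], [-0.35, -0.285, 0.08, -0.416, 0.5], [-0.38, -0.31, 0.09, -0.416, 0.5], [-0.41, -0.335, 0.1, -0.416, 0.5], [-0.426, -0.348, 0.11, -0.416, 0.5], [-0.426, -0.348, 0.11, -0.416, 0.5], [-0.426, -0.348, 0.11, -0.416, 0.5], [-0.426, -0.348, 0.11, -0.416, 0.5]], "newtons": 40}}

```text
time_s: 1.7
tool_pos: [0.4661, 0.125, 0.1216]
tcp_rot: [[-0.982, -0.187, 0.0], [-0.187, 0.982, 0.0], [-0.0, 0.0, -1.0]]
force: [-1.2, -0.1, -0.3]
width: 0.0428
finger_force: 0.0
```

```bash
cat >> h.py <<'E'
def wray(uv,z,s):
    i=robot.camera_info("wrist");T=i['tool_from_camera'];uv=np.atleast_2d(uv).astype(float)
    R=np.array(s['tcp_rot'])
    d=np.c_[uv,np.ones(len(uv))]@np.linalg.inv(i['intrinsics']).T@T[:3,:3].T@R.T
    c=R@T[:3,3]+s['tool_pos']
    return c+d*((z-c[2])/d[:,2])[:,None]
E
python3 - <<'E'
from h import *
import pickle
s=robot.sense();im=robot.camera("wrist");pickle.dump((s,im),open('pics/w1.pkl','wb'))
cv2.imwrite('pics/w1.png',im[:,:,::-1])
R=s['tcp_rot'];print(s['time_s'],s['tool_pos'],R[:,0],R[:,1],s['force'],s['width'])
hsv=cv2.cvtColor(im,cv2.COLOR_RGB2HSV)
for nm,m,z in(("grip",hsv[:,:,2]<40,.031),("plate",(hsv[:,:,1]<28)&(hsv[:,:,2]>70),.005)):
    m=np.uint8(m)
    n,l,st,c=cv2.connectedComponentsWithStats(m)
    for j in range(1,n):
        if st[j,4]>300: print(nm,st[j],c[j],rect(wray(np.argwhere(l==j)[:,::-1],z,s)))
E
```

```text
1.7 [0.46607081 0.12504915 0.1216092 ] [-9.82420796e-01 -1.86679788e-01 -1.92712678e-04] [-1.86679807e-01  9.82420807e-01  8.58736329e-05] [-1.22754549 -0.08129719 -0.33632625] 0.042793898919090585
grip [   0  115   16  138 1296] [  4.92824074 195.96759259] (array([ 0.46097028, -0.08270071]), [10.093592643737793, 95.00003814697266], np.float32(-0.09387768))
grip [   13   318   607   162 41621] [326.41082627 431.80550684] (array([0.59988611, 0.15269878]), [166.24005126953125, 550.023193359375], np.float32(-1.3832037))
plate [ 108   25  191   95 4207] [219.6931305  76.2312812] (array([0.3653717 , 0.03217939]), [28.440052032470703, 129.54046630859375], np.float32(1.4617181))
plate [361 155  37  22 481] [379.44074844 164.37006237] (array([0.40166296, 0.16129254]), [13.933239936828613, 26.245553970336914], np.float32(-1.4417288))
plate [ 291  156   59  152 6171] [316.0516934  229.83146978] (array([0.46259503, 0.13009303]), [44.64506149291992, 122.05938720703125], np.float32(0.18568535))
plate [409 160  24  26 375] [420.85866667 172.06666667] (array([0.40096054, 0.19225632]), [16.572044372
[... 611 characters left out ...]
), [13.636359214782715, 55.0715217590332], np.float32(-0.06261819))
plate [ 275  377   60   56 2101] [307.16325559 404.51023322] (array([0.62560657, 0.14683539]), [53.80007553100586, 64.03218078613281], np.float32(0.21453723))
plate [ 80 384  40  34 481] [ 95.38253638 397.13721414] (array([ 0.65275739, -0.04381862]), [16.048521041870117, 52.69586944580078], np.float32(-0.6560728))
plate [ 33 415  46  44 978] [ 51.87525562 432.48977505] (array([ 0.70297552, -0.09009398]), [27.367429733276367, 71.18065643310547], np.float32(-0.66433936))
plate [ 428  423   53   57 1628] [446.80958231 456.93427518] (array([0.66351129, 0.29172861]), [34.52893829345703, 93.40470886230469], np.float32(0.79069436))
```

View pics/w1.png

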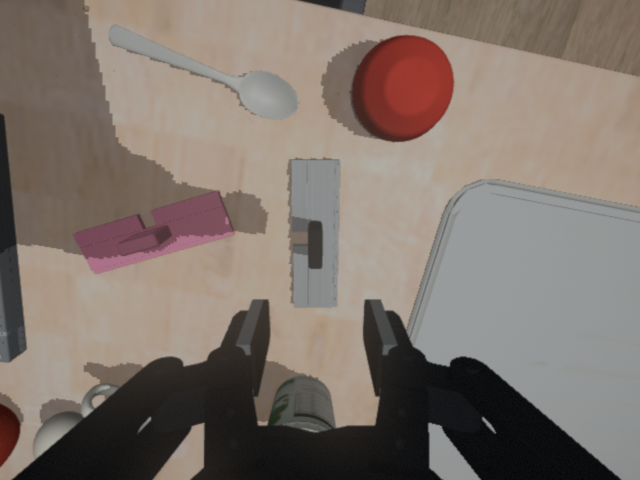

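The wrist view shows the blade upright in the frame, spanning about (291–340, 158–307). The grip is at about (315,245) and the notch is on the left at (300,239). The tub is ahead at (303,405).

Run:
```python
from h import *
import pickle
s,im=pickle.load(open('pics/w1.pkl','rb'));hsv=cv2.cvtColor(im,cv2.COLOR_RGB2HSV)
R=s['tcp_rot'];T=lambda X:np.round((X-s['tool_pos'])@R*1000,1)
k=np.uint8(hsv[:,:,2]<70);k[:215]=0;k[275:]=0;k[:,:306]=0;k[:,330:]=0
n,l,st,c=cv2.connectedComponentsWithStats(k);print(st[1:],c[1:])
for r in(224,232,240,248,256,264): print(r,np.where(k[r])[0][[0,-1]],hsv[r,300:328:2,2])
print("cent top tool mm",T(wray((314.5,244),.031,s)), T(wray((314.5,222),.031,s)),T(wray((314.5,268),.031,s)))
print("plate corners",T(wray([(291,158),(340,158),(292,307),(337,307)],.005,s)))
```

```text
[[308 221  14  47 601]] [[314.71214642 244.34608985]]
224 [309 320] [ 97  95  95  95  76  57  57  56  58  57  59 116 142 140]
232 [309 321] [116 118 117 115  71  59  61  60  61  61  61  91 139 141]
240 [309 321] [122 122 121 120  76  60  60  62  60  60  60  91 140 141]
248 [308 321] [ 97  97  96  97  69  60  61  61  62  62  62  91 139 141]
256 [309 321] [140 139 137 137  79  61  62  62  62  62  60 102 141 140]
264 [309 320] [140 139 137 139  89  61  62  61  62  61  62 108 141 140]
cent top tool mm [[ 5.5  1.1 90.6]] [[21.5  1.1 90.6]] [[-12.7   1.   90.6]]
plate corners [[ 62.1 -15.9 116.6]
 [ 62.1  19.4 116.6]
 [-58.5 -17.8 116.6]
 [-58.5  19.6 116.6]]
```

Emit:
{"method": "servo_tool", "body": {"deltas": [[0.002, 0.001, 0.02, 0, 0.5], [0.002, 0.001, 0.045, 0, 0.5], [0.002, 0.001, 0.07, 0, 0.5], [0.002, 0.001, 0.09, 0, 0.5], [0.002, 0.001, 0.1, 0, 0.5], [0.002, 0.001, 0.107, 0, 0.5], [0.002, 0.001, 0.107, 0, 0.5], [0.002, 0.001, 0.107, 0, 0.05], [0.002, 0.001, 0.107, 0, 0.05], [0.002, 0.001, 0.107, 0, 0.05], [0.002, 0.001, 0.107, 0, 0.05], [0.002, 0.001, 0.107, 0, 0.05], [0.002, 0.001, 0.107, 0, 0.05]], "newtons": 40}}

```text
time_s: 3.05
tool_pos: [0.4648, 0.1251, 0.0152]
tcp_rot: [[-0.983, -0.186, 0.001], [-0.186, 0.983, 0.0], [-0.001, -0.0, -1.0]]
force: [-1.3, 0.3, 7.7]
width: 0.0088
finger_force: 40.0
```

Emit:
{"method": "servo_tool", "body": {"deltas": [[0, 0, -0.01, 0, 0.05], [0, 0, -0.03, 0, 0.05], [0, 0, -0.055, 0, 0.05], [0.001, -0.012, -0.07, 0.01, 0.05], [0.002, -0.03, -0.075, 0.03, 0.05], [0.004, -0.055, -0.075, 0.05, 0.05], [0.006, -0.08, -0.075, 0.07, 0.05], [0.008, -0.105, -0.075, 0.09, 0.05], [0.01, -0.13, -0.075, 0.11, 0.05], [0.012, -0.155, -0.075, 0.13, 0.05], [0.014, -0.18, -0.075, 0.15, 0.05], [0.016, -0.205, -0.075, 0.17, 0.05], [0.018, -0.23, -0.075, 0.182, 0.05], [0.019, -0.25, -0.075, 0.182, 0.05], [0.019, -0.261, -0.075, 0.182, 0.05], [0.019, -0.261, -0.075, 0.182, 0.05], [0.019, -0.261, -0.075, 0.182, 0.05]]}}

```text
time_s: 4.75
tool_pos: [0.4941, -0.1345, 0.0895]
tcp_rot: [[-1.0, -0.005, -0.0], [-0.005, 1.0, 0.0], [0.0, 0.0, -1.0]]
force: [0.7, 0.9, -1.0]
width: 0.0089
finger_force: 39.1
```

Run:
```python
from h import *
import pickle
s=robot.sense();im=robot.camera("wrist");tp=robot.camera("top");pickle.dump((s,im,tp),open('pics/w2.pkl','wb'))
print(s['time_s'],s['tool_pos'],s['tcp_rot'],s['force'],s['wrist_torque'],s['width'])
cv2.imwrite('pics/w2.png',im[:,:,::-1])
```

```text
4.75 [ 0.49405754 -0.13446819  0.08951615] [[-9.99987191e-01 -5.06090680e-03 -6.60236980e-05]
 [-5.06091789e-03  9.99987179e-01  1.68896837e-04]
 [ 6.51680804e-05  1.69228814e-04 -9.99999984e-01]] [ 0.72734549  0.87725586 -1.0052379 ] [-0.03180639  0.03255012 -0.03035051] 0.008948141796430154
```

View pics/w2.png

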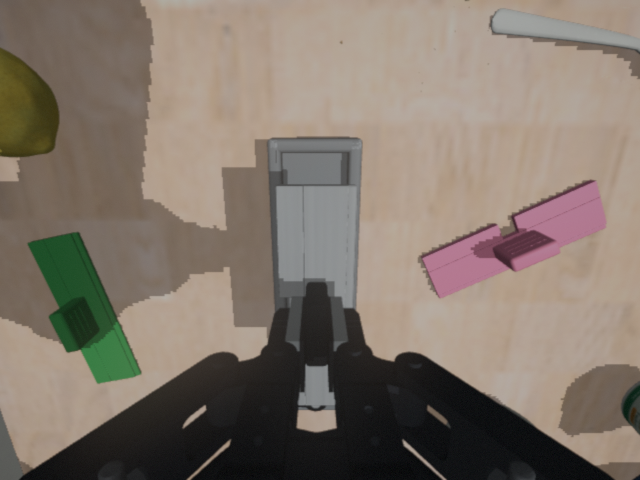

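The wrist view shows the held blade's −x end at about (276–357, 186) over the dock, whose outer end is at about (268–362, 137). It looks well aligned. I'll measure the lateral, angle and end offsets in this one view.

Run:
```python
from h import *
import pickle
s,im,tp=pickle.load(open('pics/w2.pkl','rb'));g=cv2.cvtColor(im,cv2.COLOR_RGB2GRAY).astype(int);sat=cv2.cvtColor(im,cv2.COLOR_RGB2HSV)[:,:,1].astype(int)
R=s['tcp_rot'];T=lambda X:np.round((X-s['tool_pos'])@R*1000,1)
zb=s['tool_pos'][2]-.0152+.005
for r in(145,150,160,170): print(r,'val',g[r,262:370:2].tolist())
for r in(195,230,260): print(r,g[r,266:286].tolist(),g[r,348:366].tolist())
print('col',g[130:192,318].tolist())
def edge(row,a,b,arr): 
    d=np.abs(np.diff(arr[row-2:row+3].mean(0)[a:b]));return a+np.argmax(d)+.5
for r in(190,205,220,240,260): 
    l,q=edge(r,270,284,g),edge(r,352,362,g);print(r,l,q,T(wray([(l,r),(q,r)],zb,s))[:,:2].tolist())
for r in(142,146,150): 
    l,q=edge(r,262,275,sat),edge(r,356,370,sat);print('dock',r,l,q,T(wray([(l,r),(q,r)],.02,s))[:,:2].tolist())
```

```text
145 val [114, 111, 102, 97, 124, 132, 135, 140, 121, 121, 121, 121, 121, 121, 121, 122, 121, 122, 122, 122, 122, 122, 122, 122, 122, 122, 123, 122, 123, 123, 123, 123, 123, 124, 123, 123, 123, 124, 124, 123, 123, 124, 123, 124, 124, 122, 122, 124, 131, 143, 134, 158, 158, 158]
150 val [114, 113, 107, 94, 115, 118, 121, 111, 112, 106, 106, 106, 105, 105, 105, 105, 105, 106, 105, 104, 105, 105, 105, 105, 105, 106, 105, 104, 106, 104, 106, 105, 105, 106, 105, 105, 106, 106, 105, 106, 105, 106, 106, 107, 106, 118, 121, 124, 126, 120, 139, 158, 159, 160]
160 val [113, 112, 111, 88, 111, 118, 120, 105, 119, 99, 98, 120, 120, 120, 120, 121, 120, 121, 120, 120, 120, 120, 121, 121, 121, 121, 121, 122, 122, 121, 121, 122, 122, 121, 122, 122, 121, 122, 122, 112, 86, 84, 80, 70, 99, 118, 121, 124, 126, 117, 148, 160, 160, 160]
170 val [112, 112, 110, 94, 104, 114, 116, 119, 118, 103, 71, 84, 92, 118, 120, 120, 120, 120, 120, 121, 120, 120, 119, 120, 120, 119, 121, 120, 121, 121, 121, 121, 121, 122, 121, 122, 121, 122, 122, 110, 85, 84, 77, 71, 102, 118, 122, 124, 125, 116, 157, 160, 159, 159]
19
[... 558 characters left out ...]
66, 166]
col [165, 164, 164, 165, 165, 163, 132, 98, 83, 100, 112, 119, 123, 125, 123, 123, 122, 121, 120, 115, 106, 95, 83, 111, 122, 121, 122, 121, 121, 121, 122, 121, 122, 122, 121, 122, 121, 121, 121, 121, 121, 121, 121, 121, 120, 121, 121, 121, 120, 120, 120, 120, 120, 117, 93, 95, 129, 141, 144, 143, 143, 143]
190 275.5 360.5 [[58.1, -15.9], [58.1, 21.2]]
205 276.5 359.5 [[51.5, -15.7], [51.5, 21.0]]
220 276.5 359.5 [[44.6, -16.0], [44.6, 21.3]]
240 276.5 358.5 [[35.2, -16.3], [35.2, 21.2]]
260 277.5 357.5 [[25.3, -16.2], [25.3, 21.1]]
dock 142 267.5 361.5 [[75.6, -26.4], [75.6, 28.2]]
dock 146 267.5 361.5 [[73.4, -26.5], [73.4, 28.3]]
dock 150 267.5 361.5 [[71.1, -26.6], [71.1, 28.3]]
```

Emit:
{"method": "servo_tool", "body": {"deltas": [[0.002, -0.0005, 0.01, 0, 0.05], [0.002, -0.0005, 0.025, 0, 0.05], [0.002, -0.0005, 0.038, 0, 0.05], [0.002, -0.0005, 0.046, 0, 0.05], [0.002, -0.0005, 0.049, 0, 0.05], [0.002, -0.0005, 0.049, 0, 0.05], [0.002, -0.0005, 0.05, 0, 0.05], [0.002, -0.0005, 0.051, 0, 0.05], [0.002, -0.0005, 0.052, 0, 0.05], [0.002, -0.0005, 0.053, 0, 0.05], [0.002, -0.0005, 0.054, 0, 0.05], [0.002, -0.0005, 0.055, 0, 0.05], [0.002, -0.0005, 0.056, 0, 0.05], [0.002, -0.0005, 0.0567, 0, 0.05], [0.002, -0.0005, 0.0574, 0, 0.05], [0.002, -0.0005, 0.0581, 0, 0.05], [0.002, -0.0005, 0.0588, 0, 0.05], [0.002, -0.0005, 0.0588, 0, 0.05]], "newtons": 25}}

```text
time_s: 6.65
tool_pos: [0.4921, -0.1354, 0.0304]
tcp_rot: [[-1.0, -0.005, -0.0], [-0.005, 1.0, -0.0], [0.0, -0.0, -1.0]]
force: [1.0, -1.1, -0.3]
width: 0.0089
finger_force: 39.1
```

Emit:
{"method": "servo_tool", "body": {"deltas": [[0, 0, 0.0006, 0, 0.05], [0, 0, 0.0012, 0, 0.05], [0, 0, 0.0018, 0, 0.05], [0, 0, 0.0024, 0, 0.05], [0, 0, 0.0024, 0, 0.05]], "newtons": 25}}

```text
time_s: 7.15
tool_pos: [0.4921, -0.1355, 0.028]
tcp_rot: [[-1.0, -0.005, -0.0], [-0.005, 1.0, -0.0], [0.0, -0.0, -1.0]]
force: [0.1, -1.0, -1.1]
width: 0.0091
finger_force: 39.1
```

Emit:
{"method": "servo_tool", "body": {"deltas": [[0, 0, 0.0006, 0, 0.05], [0, 0, 0.0012, 0, 0.05], [0, 0, 0.0018, 0, 0.05], [0, 0, 0.0022, 0, 0.05], [0, 0, 0.0026, 0, 0.05], [0, 0, 0.0026, 0, 0.05]], "newtons": 25}}

```text
time_s: 7.75
tool_pos: [0.4921, -0.1354, 0.0255]
tcp_rot: [[-1.0, -0.005, -0.0], [-0.005, 1.0, -0.0], [0.0, -0.0, -1.0]]
force: [0.4, -0.3, -1.4]
width: 0.0088
finger_force: 39.1
```

Emit:
{"method": "servo_tool", "body": {"deltas": [[0, 0, 0.0004, 0, 0.05], [0, 0, 0.0008, 0, 0.05], [0, 0, 0.0008, 0, 0.05]]}}

```text
time_s: 8.05
tool_pos: [0.4922, -0.1355, 0.0252]
tcp_rot: [[-1.0, -0.005, 0.0], [-0.005, 1.0, -0.0], [-0.0, -0.0, -1.0]]
force: [-3.9, 1.2, 8.4]
width: 0.009
finger_force: 40.3
```

Contact came at exactly the expected floor height. I'll let go and lift clear.

Emit:
{"method": "servo_tool", "body": {"deltas": [[0, 0, 0.0005, 0, 0.1], [0, 0, 0.0002, 0, 0.15], [0, 0, 0, 0, 0.25], [0, 0, 0, 0, 0.3], [0, 0, 0, 0, 0.3], [0, 0, -0.01, 0, 0.3], [0, 0, -0.03, 0, 0.3], [0, 0, -0.05, 0, 0.3], [0.01, 0, -0.07, 0, 0.3], [0.02, 0, -0.09, 0, 0.3], [0.02, 0, -0.09, 0, 0.3], [0.02, 0, -0.09, 0, 0.3]]}}

```text
time_s: 9.25
tool_pos: [0.4723, -0.1357, 0.1154]
tcp_rot: [[-1.0, -0.005, 0.001], [-0.005, 1.0, -0.001], [-0.001, -0.001, -1.0]]
force: [0.9, -0.1, 0.1]
width: 0.0254
finger_force: 0.0
```

Run:
```python
from h import *
import pickle
s=robot.sense();im=robot.camera("wrist");tp=robot.camera("top");pickle.dump((s,im,tp),open('pics/w3.pkl','wb'))
print(s['time_s'],s['tool_pos'],s['force'],s['width'])
a=cv2.resize(im[120:420,190:490],(600,600));cv2.imwrite('pics/w3.png',a[:,:,::-1])
```

```text
9.25 [ 0.47233987 -0.13567404  0.11539003] [ 0.88986018 -0.06454559  0.07959921] 0.02540642057452563
```

View pics/w3.png

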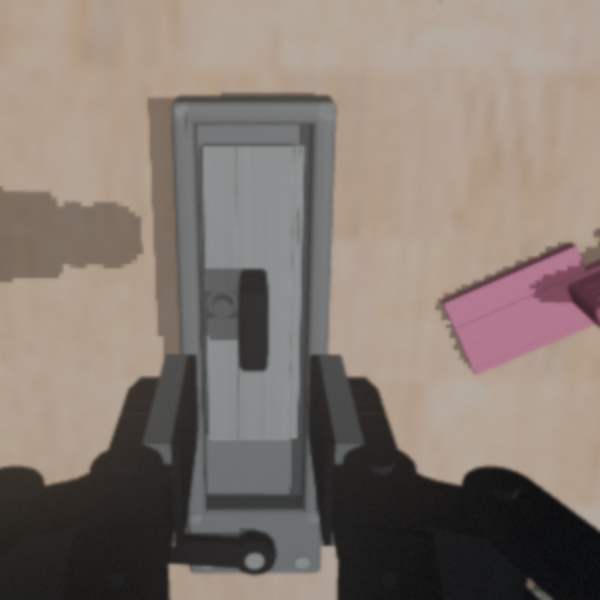

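The blade lies in the pocket with the pin in its notch (crop (222,305)), the grip is released, and the latch is open. Next I shut the fingers, move to the latch knob's +x side, and push it round.

Emit:
{"method": "servo_tool", "body": {"deltas": [[-0.02, -0.01, 0, 0, 0], [-0.05, -0.02, 0, 0, 0], [-0.085, -0.03, 0, 0, 0], [-0.12, -0.037, 0, 0, 0], [-0.14, -0.037, 0, 0, 0], [-0.15, -0.037, 0.005, 0, 0], [-0.15, -0.037, 0.025, 0, 0], [-0.15, -0.037, 0.05, 0, 0], [-0.15, -0.037, 0.07, 0, 0], [-0.15, -0.037, 0.08, 0, 0], [-0.15, -0.037, 0.082, 0, 0], [-0.15, -0.037, 0.082, 0, 0]]}}

```text
time_s: 10.55
tool_pos: [0.6223, -0.1718, 0.033]
tcp_rot: [[-1.0, -0.005, -0.0], [-0.005, 1.0, -0.0], [0.0, -0.0, -1.0]]
force: [-0.0, -0.3, -0.6]
width: -0.0001
finger_force: 0.0
```

Emit:
{"method": "servo_tool", "body": {"deltas": [[0.004, 0, 0, 0, 0], [0.008, 0, 0, 0, 0], [0.012, 0, 0, 0, 0], [0.016, 0, 0, 0, 0], [0.02, 0.001, 0, 0, 0], [0.024, 0.001, 0, 0, 0], [0.028, 0.002, 0, 0, 0], [0.032, 0.003, 0, 0, 0], [0.036, 0.003, 0, 0, 0], [0.04, 0.004, 0, 0, 0], [0.041, 0.004, 0, 0, 0]]}}

```text
time_s: 11.65
tool_pos: [0.5822, -0.1669, 0.0331]
tcp_rot: [[-1.0, -0.005, 0.003], [-0.005, 1.0, 0.001], [-0.003, 0.001, -1.0]]
force: [16.2, 12.1, -2.9]
width: 0.0001
finger_force: 8.1
```

Run:
```python
from h import *
s=robot.sense();im=robot.camera("wrist");tp=robot.camera("top")
print(s['time_s'],s['tool_pos'],s['force'],s['width'])
a=cv2.resize(im[180:480,120:520],(800,600));cv2.imwrite('pics/w4.png',a[:,:,::-1])
```

```text
11.65 [ 0.58223886 -0.1668947   0.03310432] [16.21128706 12.06074767 -2.89553925] 0.00010547823734848208
```

View pics/w4.png

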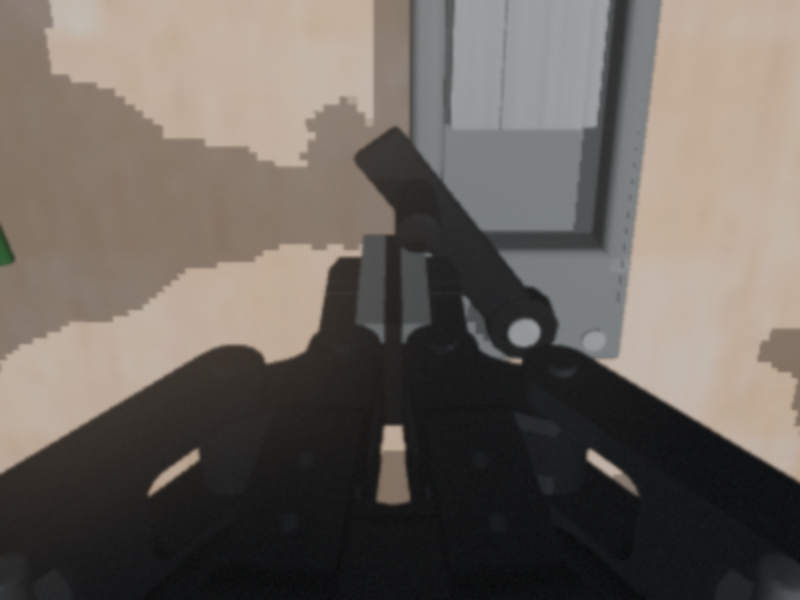

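The view shows the lever pushed to about 50°, with the knob at (418,230) on the fingers' right corner. I'll go round to the knob's −y side and push it in +y.

Emit:
{"method": "servo_tool", "body": {"deltas": [[-0.006, 0, 0, 0, 0], [-0.011, 0, 0, 0, 0], [-0.011, -0.012, 0, 0, 0], [-0.011, -0.022, 0, 0, 0], [-0.002, -0.024, 0, 0, 0], [0.012, -0.024, 0, 0, 0], [0.025, -0.024, 0, 0, 0], [0.026, -0.024, 0, 0, 0], [0.026, -0.02, 0, 0, 0], [0.026, -0.016, 0, 0, 0], [0.026, -0.012, 0, 0, 0], [0.026, -0.008, 0, 0, 0], [0.027, -0.004, 0, 0, 0], [0.027, 0, 0, 0, 0], [0.027, 0.004, 0, 0, 0], [0.027, 0.007, 0, 0, 0], [0.027, 0.01, 0, 0, 0], [0.027, 0.01, 0, 0, 0]]}}

```text
time_s: 13.55
tool_pos: [0.5496, -0.1585, 0.0318]
tcp_rot: [[-1.0, -0.006, -0.011], [-0.006, 1.0, -0.001], [0.011, -0.001, -1.0]]
force: [-45.2, -10.8, 19.2]
width: 0.0001
finger_force: 23.0
```

Run:
```python
from h import *
s=robot.sense();im=robot.camera("wrist")
print(s['time_s'],s['tool_pos'],s['force'],s['width'])
a=cv2.resize(im[180:480,120:520],(800,600));cv2.imwrite('pics/w5.png',a[:,:,::-1])
```

```text
13.55 [ 0.54957434 -0.1584788   0.03184623] [-45.15757151 -10.83981612  19.24235735] 0.00013899010754632332
```

View pics/w5.png

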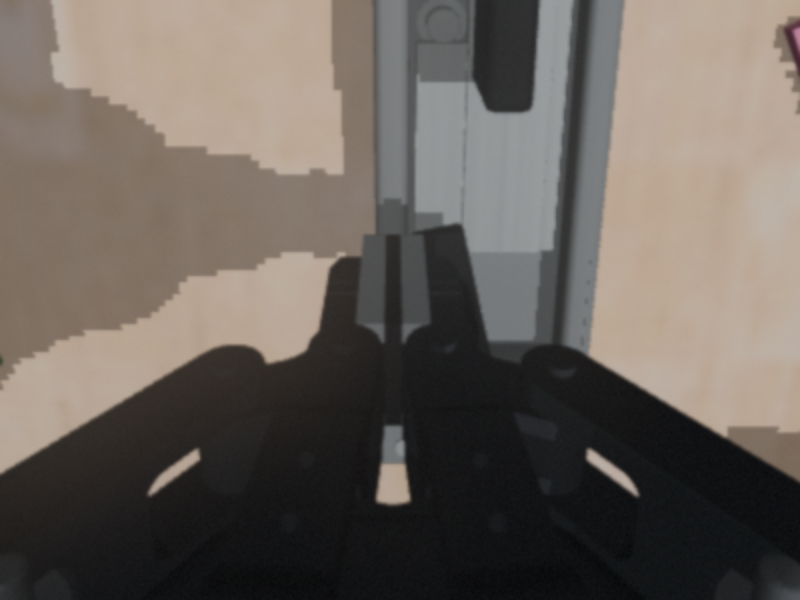

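The lever is now at about 80°, but the fingers are wedged sideways on the knob (−45 N in x). I'll back off in −y, recentre, and look again.

Emit:
{"method": "servo_tool", "body": {"deltas": [[0.003, -0.004, 0, 0, 0], [0.002, -0.012, 0, 0, 0], [0, -0.02, 0, 0, 0], [0, -0.02, 0, 0, 0], [0, -0.02, 0, 0, 0]]}}

```text
time_s: 14.1
tool_pos: [0.5545, -0.178, 0.0326]
tcp_rot: [[-1.0, -0.005, 0.0], [-0.005, 1.0, 0.0], [-0.0, 0.0, -1.0]]
force: [0.3, 0.0, -1.2]
width: 0.0003
finger_force: 0.0
```

Run:
```python
from h import *
s=robot.sense();im=robot.camera("wrist")
print(s['time_s'],s['tool_pos'],s['force'],s['width'])
a=cv2.resize(im[180:480,120:520],(800,600));cv2.imwrite('pics/w6.png',a[:,:,::-1])
```

```text
14.1 [ 0.55454966 -0.17802067  0.03261838] [ 0.28304925  0.01471591 -1.20110992] 0.0003465401261151048
```

View pics/w6.png

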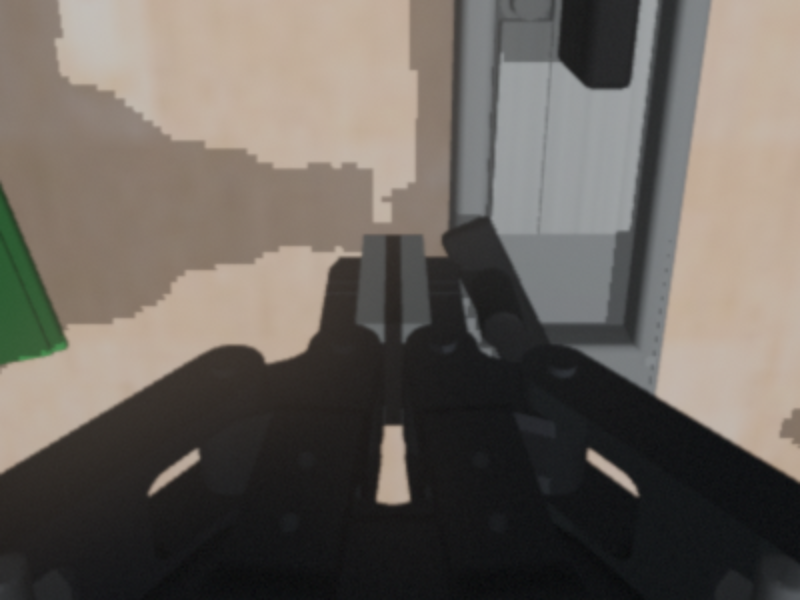

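The lever is at about 65°, with the knob near (500,310), toward the fingers' +x corner. I'll shift the tool +8 mm in world x and push in +y gently.

Emit:
{"method": "servo_tool", "body": {"deltas": [[-0.004, -0.003, 0, 0, 0], [-0.008, -0.003, 0, 0, 0], [-0.008, 0, 0, 0, 0], [-0.008, 0.003, 0, 0, 0], [-0.008, 0.006, 0, 0, 0], [-0.008, 0.009, 0, 0, 0], [-0.008, 0.012, 0, 0, 0], [-0.008, 0.014, 0, 0, 0]]}}

```text
time_s: 14.95
tool_pos: [0.5622, -0.1638, 0.0328]
tcp_rot: [[-1.0, -0.005, -0.0], [-0.005, 1.0, -0.0], [0.0, -0.0, -1.0]]
force: [-0.7, -1.7, -0.0]
width: -0.0001
finger_force: 0.8
```

Low force now. Continuing.

Emit:
{"method": "servo_tool", "body": {"deltas": [[0, 0.002, 0, 0, 0], [0, 0.004, 0, 0, 0], [0, 0.006, 0, 0, 0], [0, 0.008, 0, 0, 0], [0, 0.008, 0, 0, 0]]}}

```text
time_s: 15.45
tool_pos: [0.5623, -0.1558, 0.0328]
tcp_rot: [[-1.0, -0.005, 0.0], [-0.005, 1.0, 0.0], [-0.0, 0.0, -1.0]]
force: [-0.7, -0.4, -0.0]
width: -0.0001
finger_force: 0.2
```

Emit:
{"method": "servo_tool", "body": {"deltas": [[0, 0.001, 0, 0, 0], [0, 0.002, 0, 0, 0], [0, 0.003, 0, 0, 0], [0, 0.004, 0, 0, 0], [0, 0.004, 0, 0, 0]]}}

```text
time_s: 15.95
tool_pos: [0.5622, -0.1524, 0.0328]
tcp_rot: [[-1.0, -0.005, 0.0], [-0.005, 1.0, -0.001], [-0.0, -0.001, -1.0]]
force: [-1.7, -6.2, -0.3]
width: 0.0001
finger_force: 2.6
```

Emit:
{"method": "servo_tool", "body": {"deltas": [[0, 0.001, 0, 0, 0], [0, 0.001, 0, 0, 0]]}}

```text
time_s: 16.15
tool_pos: [0.5622, -0.1518, 0.0328]
tcp_rot: [[-1.0, -0.005, 0.0], [-0.005, 1.0, -0.002], [-0.0, -0.002, -1.0]]
force: [-1.7, -8.5, 0.1]
width: -0.0
finger_force: 4.4
```

Emit:
{"method": "servo_tool", "body": {"deltas": [[0, -0.006, 0, 0, 0], [0, -0.015, 0, 0, 0], [0, -0.02, -0.02, 0, 0], [0.02, -0.02, -0.06, 0, 0], [0.06, 0, -0.11, 0, 0.1], [0.1, 0, -0.14, 0, 0.2], [0.12, 0, -0.15, 0, 0.2], [0.12, 0, -0.15, 0, 0.2], [0.12, 0, -0.15, 0, 0.2], [0.12, 0, -0.15, 0, 0.2]]}}

```text
time_s: 17.15
tool_pos: [0.4426, -0.1519, 0.182]
tcp_rot: [[-1.0, -0.005, -0.001], [-0.005, 1.0, 0.0], [0.001, 0.0, -1.0]]
force: [0.1, -0.1, -0.5]
width: 0.017
finger_force: 0.0
```

Run:
```python
from h import *
s=robot.sense();im=robot.camera("scene");tp=robot.camera("top");w=robot.camera("wrist")
print(s['time_s'],s['tool_pos'],s['force'],s['width'])
v=np.hstack([cv2.resize(im[180:300,250:410],(400,300)),cv2.resize(tp[190:310,280:440],(400,300))])
v=np.vstack([v,np.hstack([cv2.resize(w,(400,300)),cv2.resize(tp[100:340,140:460],(400,300))])])
cv2.imwrite('pics/f.png',v[:,:,::-1])
```

```text
17.15 [ 0.44257791 -0.15185546  0.18202037] [ 0.05387123 -0.07655954 -0.51805588] 0.016976638941742127
```

View pics/f.png

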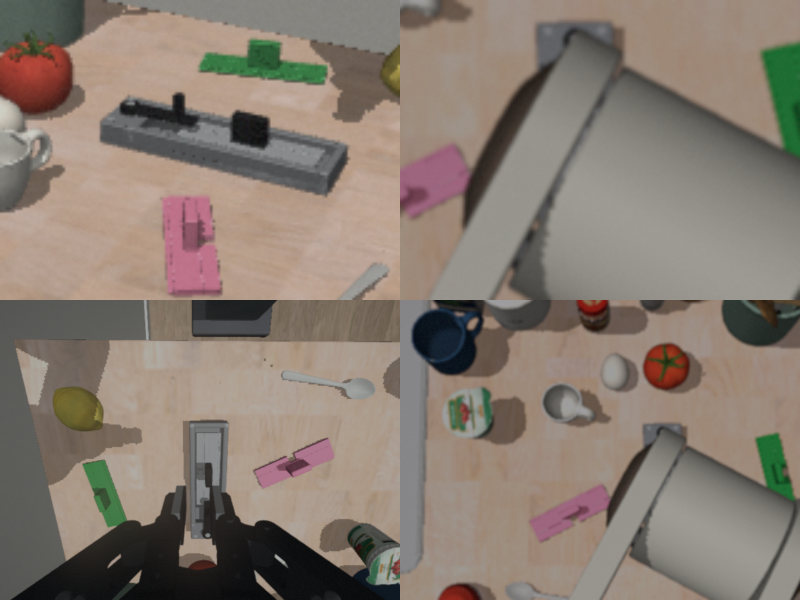

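The scene crop shows the lever lying along the dock from (128,107) to (197,122), with the blade seated. I'll check the lever's angle numerically and hand in if it passes.

Run:
```python
from h import *
p=ray("scene",[(250+128/2.5,180+107/2.5),(250+197/2.5,180+122/2.5)],.025)[:,:2]
v=p[1]-p[0];q=np.pi/2-np.arctan2(-v[1],-v[0])*1-.005*0
q=np.arctan2(-v[0],-v[1]);print(p,np.linalg.norm(v),"latch",q)
if 1.42<q<1.75: print(robot.hand_in())
```

```text
[[ 0.60346024 -0.13314127]
 [ 0.54031329 -0.13451503]] 0.06316189338234714 latch 1.5490447716306441
the job is handed in; nothing more can be done
None
```

The job is handed in: the blade is released flat on the pocket floor with its notch over the pin, and the latch is swung fully over it (measured at about 1.55 rad), though one push on the latch knob briefly jammed at about 45 N on the fingers before I backed off; the verdict was not shown.

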